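Clip the roof deck into the bunker and stand the watchtower on its key

ROBOT

A 6-joint arm with a two-finger parallel gripper is mounted at the origin on the work surface. World frame = base frame: x ahead of the robot, y to its left, z up, the work surface at z = 0. Lengths are in m, angles in rad, forces in N, time in s.
With the tool pointing down it reaches from about 0.3 to 0.875 m from the base axis. Payload 6.4 kg.
Tool frame: the origin (TCP) lies between the finger pads; the fingertips stand 25 mm ahead of it and the grasp point (between the pads) lies 6 mm ahead of it; z points along the fingers, y is the line along which they close (so a half turn about z gives the same grasp; the last joint's range is limited). The gripper opens to 85 mm and grips with 20 to 120 N. Pads are 22 mm wide; open, the fingers measure 114 mm over their backs; the gripper's body (76 mm by 85 mm) begins 54 mm behind the grasp point. The pads swing forward as they close: fully open they stand 13 mm farther back than shut.
Start: joints at [-1.445, 0.181, 1.607, -0, 1.354, -0.206], TCP at [0.187, -0.544, 0.256] pointing down, gripper open.
Joint ranges: [-2.99, 2.99], [-0.89, 2.07], [0.3, 2.58], [-1.14, 4.28], [0, 2.63], [-3.12, 3.12]. Speed limits (rad/s): [2.57, 2.57, 3.01, 3.14, 3.14, 3.14].

INTERFACE

Orientations are given as a unit quaternion [w, x, y, z].
In Python, from bench import ctrl gives the robot as it stands.
- The arm moves only by the tool servo_tool, never from a script. Its argument "series" is text: rows parted by semicolons, each of 7 numbers parted by spaces: the gripper command: -1 is fully open, 1 is shut, values between are in proportion, then the shift along the tool's x, y, z in m, then the turn, a rotation vector about the tool's x, y, z in degrees. A call has 1 to 12 rows; each row is the pose to reach, as a shift and turn from the pose commanded when the call began, along the tool's axes at that moment; what a row does not reach only later rows make up. A row lasts 1/12 s, in which the tool goes at most 41.7 mm and 7.16 degrees, less where a joint would pass 70% of its speed; a pose out of reach is approached as far as the arm can. A call with a gripper value outside its range is refused whole. The fingers move at their own pace and stop on an object; the grip force is fixed at half the most. Time passes only in rows, so rows that repeat a pose let the fingers close. It gives the time, the measured TCP pose, the force, the opening and the grip force at its end, in the units of the state.
- ctrl.get_obs(): the state, without advancing time (a new reading comes with each control period).
- ctrl.camera(name): name is "scene" or "top" or "wrist"; returns a dict with "img" (400x640x3 uint8, red, green, blue), "z_map" (400x640 float32, m along the optical axis (not along the pixel's ray), 0 where there is no reading), "fovy" (degrees; the focal length in pixels is half the picture's height over the tangent of half this angle, whatever the lens; pixels are square), "cx", "cy" (the principal point, pixels), "extrinsics" (4x4, takes a point from camera to world coordinates); the wrist camera has in their place "T_tool_cam" (4x4, takes a point from camera to tool coordinates, whose origin is the TCP and whose axes are the flange's). Camera axes: x right, y down, z forward; pixel columns grow to the right and rows downward; lengths in m; the calibration is good to about 2 mm. The wrist camera is an equidistant fisheye: a pixel r from the principal point sees the ray r / f radians off the axis. A picture is of the moment at which its call begins: read the wrist's pose just before it.
- ctrl.hand_in(): hands the job in; it is judged then, once.
The state is a dict: "time_s": time; "q": joint angles; "dq": joint speeds; "joint_efforts": joint torques, N m; "eef_pos": TCP position; "eef_rot": TCP orientation; "wrist_force": force on the tool from outside, world axes, zero at the start; "torque": the same for the moment, N m; "opening": opening from 0.0 (shut) to 1.0 (fully open); "grasp_force": force on a finger pad.
Only numpy, scipy, OpenCV 4.12 (cv2) and the standard library are available. Lean on these libraries where they do the work, as an engineer would, in place of code of your own. Each camera call takes 0.05 s, during which the arm holds its last target. There are 200 camera calls.

TASK

Snap the grey roof deck into the open red bunker: push its two ears down between the spring clips of the end slots until it sits fully home and flat, pressing firmly but without forcing it. The bunker's end pieces may have slid a little lengthwise together, so feel for the place where the deck drops in. Then stand the red watchtower gently on the deck, its notch over the orange key, so that it sits flat and upright, and leave the tank, the blue tin and the tape measure where they are.

Things in the scene. Friction and masses are not known exactly. Their poses are not given: they have to be found in the camera images.
- bunker: Open-topped dark red terrain bunker fixed to the table, base 186 (x) by 96 (y) mm, side walls 44 mm high. Origin: centre of its underside; x along its length, z up. Its two end pieces are one stiff frame that may stand up to 4 mm off centre along +-x (not reported, find it by touch): end walls |x| 70 to 85, each with posts (|y| 22 to 45) up to z = 72, so the deck drops between posts 140 mm apart.
- bunker_seat (a point): Point in the middle of the bunker, 44 mm above the table. When the deck is home its origin lies at this height, up to 4 mm (frame) plus 1.5 mm (play) from here along the bunker's x. A deck let down at the wrong x rests on the post tops, underside 72 mm above the table.
- slot_a (a point): Nominal middle (frame centred) of the slot floor at the bunker's +x end, 77.5 mm from its centre, z = 44. The slot, at y = 0, open above and outwards, is 33 mm wide up to z = 50, wider above. Two facing steel spring clips line it: slopes lead from 40 mm apart at z = 71 to noses 25 mm apart at z = 53 to 55, which yield sideways and then close over the ear.
- slot_b (a point): The same at the -x end of the bunker (the two move together). An ear meets the clips with its underside near z = 60. Pushing both ears past them takes some 10 to 22 N in all, less while the ears pass the noses (underside z = 54 to 48); then the clips snap over and press the ears down on the slot floors, a rigid stop. A deck left short of that stays up or is pushed back.
- deck: Loose grey roof deck, 0.13 to 0.25 kg: plate 137 (x) by 84 (y) by 6 mm, with an ear 15 mm long, 30 wide and 6 thick in the middle of each short side (167 mm over the ears). Origin: centre of its underside; x along its length, z up. It starts flat on the table, handle up. It fits the bunker either way round, with 1.5 mm of play each side.
- deck_handle (a point): Middle of the top of the grey handle rib on the deck, 32 mm above the deck's underside. The rib runs along the deck's x, centred: 58 mm long, 12 wide, 26 tall above the plate. Grip it across its 12 mm width.
- deck_key (a point): Tip of the orange key, on the deck's +x side, 47 mm from the deck's centre, at the plate's top. The key carries the rib on from x = 29 to 47 mm: 12 mm wide and 14 mm tall above the plate.
- ear_a (a point): Underside of the deck's ear at the key end (+x), middle of the ear, 75.5 mm from the deck's origin.
- ear_b (a point): Underside of the deck's other ear (-x), 75.5 mm from the deck's origin.
- tower: Loose dark red watchtower, 0.11 to 0.23 kg, 100 mm tall, starts upright. Origin: centre of its underside; z up. Its foot is a hollow square open below, 76 mm outside, 64 inside, 36 high (32 clear inside), with a notch in the +x wall. Above stands a solid shaft, 44 by 44 mm, from z = 36 to 100: grip it there. Orange marks on the foot's and the shaft's tops lie at the notch side.
- tower_notch (a point): Bottom middle of the notch, in the outer face of the tower's +x wall, 38 mm from its origin: 15.5 mm wide, 20 high, open below. On the deck the rib goes inside the foot and the key out through the notch: tower x points like deck x, origin over the deck's, 6 mm above it (50 mm above the table). Turned otherwise a wall rests on the key.
- tank: Bystander: loose olive model tank, 85 by 61 by 38 mm; origin: centre of underside.
- tin: Bystander: loose blue round tin with a brass lid, 90 mm across, 34 mm high; origin: centre of underside.
- tape: Bystander: loose blue tape measure, 62 by 36 by 55 mm high; origin: centre of underside.
Things that resemble listed ones, but are neither listed nor needed, are in the scene too. What is shaped like the tower but green or purple is not meant. Leave any green look-alike of the bunker alone.

How it is judged:
On the way, in this order (a step that is already met when the one before it is completed fails the run):
1. the deck is fully home and flat in the bunker, both ears on the slot floors under the clips (z of ear_a in the frame of bunker between 0.042 and 0.046 m and z of ear_b in the frame of bunker between 0.042 and 0.046 m and horizontal distance between deck and bunker_seat below 0.009 m and angle between the x axis of deck and the x axis of bunker, either way round below 0.06 rad and angle between deck's own z axis and vertical below 0.05 rad), for 0.3 s.
2. the watchtower sits flat on the deck with its notch over the key (z of tower in the frame of deck between 0.003 and 0.0085 m and horizontal distance between tower and deck below 0.007 m and angle between the x axis of tower and the x axis of deck, either way round below 0.2 rad and angle between tower's own z axis and vertical below 0.05 rad), for 0.3 s.
At the end, for the whole second after the job is handed in: Deck home: both ears within 2 mm of the slot floors, centred within 9 mm, along the bunker within 0.06 rad, level. Tower: within 2.5 mm of the deck's top, centred within 7 mm, square within 0.2 rad, notch over the key, upright within 0.05 rad. Both released and at rest (all of step 1 and all of step 2 and linear speed of each of deck, tower below 0.02 m/s and contact force between each of deck, tower and the fingers below 0.1 N); the robot touches nothing.
It fails at once if the deck is forced: more than 80 N between deck and bunker (contact force between deck and bunker above 80 N).
It fails at once if the tower is rammed or dropped on the deck: more than 60 N between them (contact force between tower and deck above 60 N).
It fails at once if a bystander (tank, tin, tape measure) is moved more than 20 mm (distance of any of tank, tin, tape from where it was at the start of the episode above 0.02 m).
It also fails if it takes over 67 s, if anything falls off the work surface, if the arm or the gripper's body presses on something with over 40 N, if the wrist force passes 120 N, or if a joint passes its speed limit or range.

## Working session

There is one attempt and no reset: what is moved stays moved. The work goes in short steps, Python scripts to look and compute and a tool call to move; the robot and the scene stay as the last step left them, time stands still between calls to the robot, and variables do not carry over. Pictures are saved under pics/ and viewed, at most 10 in all, crops included, and the job is handed in when it is done.

Besides the shell and the picture viewer there is one more tool, called after "Emit:" as name(argument=value, ...) on one line, values as JSON. servo_tool: Moves the arm, as the interface text tells. Its arguments: {"type":"object","properties":{"series":{"type":"string"}},"required":["series"]}

```bash
mkdir -p pics; cat > h.py <<'E'
import numpy as np, cv2
from bench import ctrl
from scipy.spatial.transform import Rotation as R
def cloud(c):
    h,w=c['z_map'].shape; f=h/2/np.tan(np.radians(c['fovy'])/2)
    u,v=np.meshgrid(np.arange(w),np.arange(h)); z=c['z_map']
    P=np.stack([(u-c['cx'])/f*z,(v-c['cy'])/f*z,z],-1)
    T=np.array(c['extrinsics']); W=P@T[:3,:3].T+T[:3,3]
    W[z==0]=np.nan
    return W
E
python3 - <<'E'
from h import *
print(ctrl.get_obs())
for n in ['scene','top']:
    c=ctrl.camera(n); cv2.imwrite(f'pics/{n}0.png',c['img'][...,::-1]); np.savez(f'{n}0.npz',img=c['img'],W=cloud(c)); print(n,np.round(c['extrinsics'],3).tolist(),c['fovy'])
E
```

```text
{'time_s': 0.0, 'q': array([-1.44527630e+00,  1.81537310e-01,  1.60800025e+00,  1.18218522e-06,
        1.35380722e+00, -2.06302624e-01]), 'dq': array([-0.00031162, -0.00039806, -0.00141916,  0.0008152 ,  0.00010722,
       -0.00133274]), 'joint_efforts': array([ 2.65458611e-04, -4.44867110e+01, -3.51340699e+01, -2.44507291e-04,
        8.90400843e-03,  1.06179462e-05]), 'eef_pos': array([ 0.18726642, -0.5431139 ,  0.25538997]), 'eef_rot': array([-8.75325131e-04,  9.86267901e-01,  1.65151019e-01,  3.59523509e-05]), 'wrist_force': array([-0.68325709, -0.03530731, -0.10238694]), 'torque': array([-0.03435171,  0.02504805,  0.01392152]), 'grasp_force': 0.0, 'opening': 1.0021203534775687}
scene [[-0.774, 0.538, -0.334, 0.847], [0.633, 0.648, -0.424, 0.432], [-0.011, -0.54, -0.842, 0.972], [0.0, 0.0, 0.0, 1.0]] 49.49334029511348
top [[0.018, -0.992, 0.126, 0.398], [-1.0, -0.02, -0.017, -0.009], [0.02, -0.126, -0.992, 0.945], [0.0, 0.0, 0.0, 1.0]] 57.201361356534
```

View pics/scene0.png

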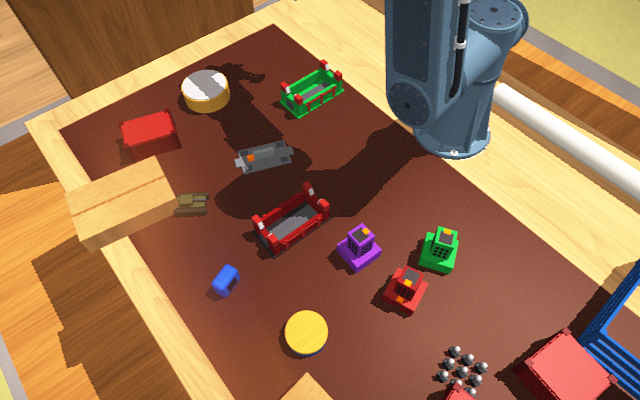

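View pics/top0.png

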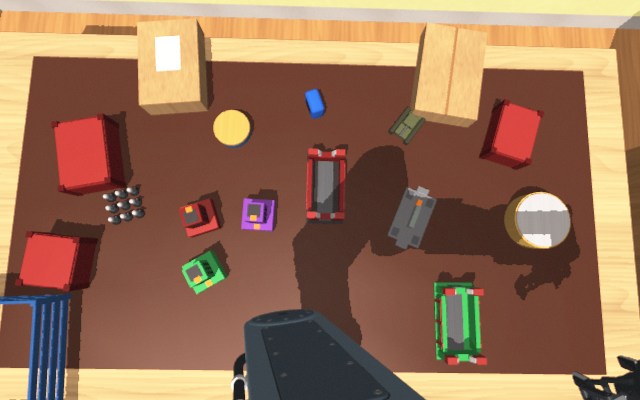

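The top view shows the bunker at (326,187), the deck at (412,217) with its orange key at (418,203), and the red tower at (198,216). The tower's orange marks are on its left side, at about (187,211). I'll measure these in the cloud next.

```bash
python3 - <<'E'
from h import *
def rect(P): 
    r=cv2.minAreaRect((P[:,:2]*1000).astype(np.float32)); return np.round(r[0],1),np.round(r[1],1),round(r[2],1)
for n,boxes in dict(top=dict(bunker=(300,140,352,228),deck=(384,180,440,252),tower=(174,194,222,240)),scene=dict(bunker=(248,180,332,254),deck=(232,136,296,176),tower=(380,262,430,318))).items():
    d=np.load(n+'0.npz'); W=d['W']; hsv=cv2.cvtColor(d['img'],cv2.COLOR_RGB2HSV).astype(int); H,S,V=hsv[...,0],hsv[...,1],hsv[...,2]
    for k,(a,b,c,e) in boxes.items():
        w=W[b:e,a:c].reshape(-1,3); h=H[b:e,a:c].ravel(); s=S[b:e,a:c].ravel(); v=V[b:e,a:c].ravel()
        orange=(h>8)&(h<25)&(s>170)&(v>150)
        z=w[:,2]; ok=np.isfinite(z)
        print(n,k,'hist',np.histogram(z[ok],np.arange(-.01,.12,.01))[0])
        lv=dict(bunker=[(.038,.05),(.062,.08)],deck=[(.003,.012),(.026,.04)],tower=[(.03,.042),(.092,.108)])[k]
        for lo,hi in lv:
            m=ok&(z>lo)&(z<hi); print('  ',lo,hi,m.sum(),rect(w[m]), 'medz',np.median(z[m]).round(4))
        m=ok&orange
        if k!='bunker':
            q=w[m]; print('  orange',m.sum(),[ (np.round(q[(q[:,2]>l)&(q[:,2]<h2)].mean(0),4),((q[:,2]>l)&(q[:,2]<h2)).sum()) for l,h2 in [(0.01,.03),(.03,.045),(.09,.11)]])
E
```

```text
top bunker hist [ 884 2412   67   50  145  616   58  105  218    0    0    0]
   0.038 0.05 668 (array([555.6, -39.6]), array([ 95.4, 168.7]), 89.4) medz 0.0432
   0.062 0.08 315 (array([556.6, -39.2]), array([ 88.7, 170.7]), 89.5) medz 0.0709
top deck hist [1114 2710   53   46   95    0    0    0    0    0    0    0]
   0.003 0.012 1598 (array([ 487.9, -266.4]), array([184.4, 143.2]), 1.1) medz 0.0054
   0.026 0.04 119 (array([ 483.9, -265.8]), array([12.4, 57.7]), 68.4) medz 0.0311
  orange 24 [(array([ 0.5196, -0.2806,  0.0189]), np.int64(24)), (array([nan, nan, nan]), np.int64(0)), (array([nan, nan, nan]), np.int64(0))]
top tower hist [502 610  48  39 443  28  33  32  33  39 217 180]
   0.03 0.042 450 (array([470.2, 272. ]), array([76.3, 76.1]), 19.2) medz 0.0356
   0.092 0.108 395 (array([469.9, 272. ]), array([43.9, 45.1]), 19.8) medz 0.0998
  orange 35 [(array([nan, nan, nan]), np.int64(0)), (array([nan, nan, nan]), np.int64(0)), (array([0.483 , 0.2767, 0.1004]), np.int64(35))]
scene bunker hist [ 988 3270  295  243  284  666   94  127  213    0    0    0]
   0.038 0.05 731 (a
[... 299 characters left out ...]
medz 0.006
   0.026 0.04 100 (array([ 483.1, -267.2]), array([16.8, 57.5]), 66.4) medz 0.0312
  orange 41 [(array([ 0.52  , -0.2796,  0.0181]), np.int64(34)), (array([nan, nan, nan]), np.int64(0)), (array([nan, nan, nan]), np.int64(0))]
scene tower hist [ 397 1020   63   62  603   38   43   38   37   43  189  249]
   0.03 0.042 609 (array([470.1, 271.3]), array([78.3, 75.8]), 19.5) medz 0.0363
   0.092 0.108 431 (array([470. , 271.2]), array([46.6, 43.8]), 19.1) medz 0.1003
  orange 78 [(array([nan, nan, nan]), np.int64(0)), (array([0.4995, 0.2806, 0.037 ]), np.int64(37)), (array([0.4839, 0.2753, 0.101 ]), np.int64(41))]<stdin>:16: RuntimeWarning: Mean of empty slice.
  ret = um.true_divide(
```

```bash
cat >> h.py <<'E'
def go(x,y,z,yaw):
    o=ctrl.get_obs(); q=o['eef_rot']; C=R.from_quat([q[1],q[2],q[3],q[0]])
    G=R.from_euler('z',yaw,degrees=True)*R.from_euler('x',180,degrees=True)
    d=C.inv().apply(np.array([x,y,z])-o['eef_pos']); r=(C.inv()*G).as_rotvec(degrees=True)
    print('t',o['time_s'],'pos',np.round(o['eef_pos'],4),'F',np.round(o['wrist_force'],2),'T',np.round(o['torque'],2),'open',round(o['opening'],3),'grip',round(o['grasp_force'],1),'q6',round(o['q'][5],2))
    print('shift mm',np.round(d*1000,1),'turn',np.round(r,2))
E
python3 -c "
from h import *
go(.4835,-.2663,.11,-21.8)"
```

```text
t 0.1 pos [ 0.1873 -0.5432  0.2555] F [-0.06 -0.48  0.49] T [-0.01  0.08 -0.02] open 1.001 grip 0.0 q6 -0.21
shift mm [ 370.2 -165.   145.9] turn [-9.000e-02  1.000e-02  4.081e+01]
```

Emit:
servo_tool(series="-1 .037 -.0165 0 0 0 6; -1 .074 -.033 0 0 0 12; -1 .111 -.0495 0 0 0 18; -1 .148 -.066 0 0 0 24; -1 .185 -.0825 .01 0 0 30; -1 .222 -.099 .03 0 0 36; -1 .259 -.1155 .05 0 0 40.8; -1 .296 -.132 .07 0 0 40.8; -1 .333 -.1485 .09 0 0 40.8; -1 .370 -.165 .106 0 0 40.8; -1 .370 -.165 .106 0 0 40.8; -1 .370 -.165 .106 0 0 40.8")

```text
time_s: 1.1
eef_pos: [0.4841, -0.2632, 0.1476]
eef_rot: [-0.002, 0.982, -0.187, -0.002]
wrist_force: [-0.4, 0.2, -0.1]
opening: 1.001
grasp_force: 0.0
```

```bash
python3 - <<'E'
from h import *
go(.4835,-.2663,.11,-21.8)
c=ctrl.camera('wrist'); cv2.imwrite('pics/w1.png',c['img'][...,::-1]); print(np.round(c['T_tool_cam'],4).tolist(),c['fovy'],c['cx'],c['cy'])
E
```

```text
t 1.1 pos [ 0.4841 -0.2632  0.1476] F [-0.44  0.16 -0.08] T [-0.01  0.01  0.  ] open 1.001 grip 0.0 q6 1.23
shift mm [ 0.7  3.2 37.6] turn [-0.13  0.24  0.26]
[[-0.0006, -0.9526, -0.3044, 0.0766], [1.0, -0.0005, -0.0005, -0.0002], [0.0004, -0.3044, 0.9526, -0.1172], [0.0, 0.0, 0.0, 1.0]] 65.70646984690485 322.84974773175406 202.5871263181897
```

View pics/w1.png

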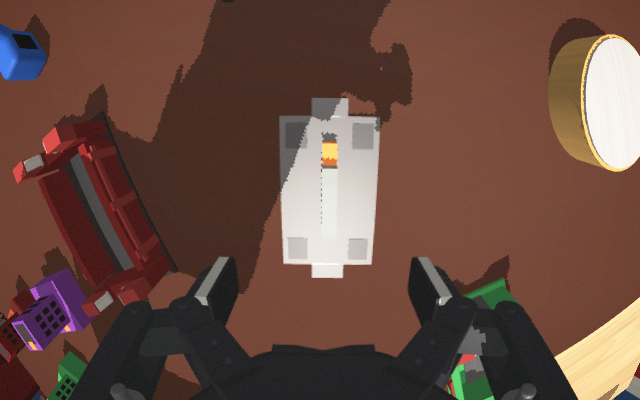

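The wrist view shows the deck at (329,190), with the key at (329,152). It is about 3 mm off the finger plane, which agrees with the computed shift.

Emit:
servo_tool(series="-0.4 .0007 .0032 .02 0 .2 .3; -0.4 .0007 .0032 .055 0 .2 .3; -0.4 .0007 .0032 .09 0 .2 .3; -0.4 .0007 .0032 .09 0 .2 .3; -0.4 .0007 .0032 .10 0 .2 .3; -0.4 .0007 .0032 .11 0 .2 .3; -0.4 .0007 .0032 .11 0 .2 .3; -0.4 .0007 .0032 .11 0 .2 .3")

```text
time_s: 1.82
eef_pos: [0.4833, -0.2711, 0.0415]
eef_rot: [0.001, 0.981, -0.192, 0.002]
wrist_force: [-0.1, 0.0, 0.4]
opening: 0.696
grasp_force: 0.0
```

```bash
python3 - <<'E'
from h import *
go(.4835,-.2663,.034,-21.8)
E
```

```text
t 1.8167 pos [ 0.4833 -0.2711  0.0415] F [-0.07  0.04  0.41] T [-0.04  0.01 -0.02] open 0.696 grip 0.0 q6 1.23
shift mm [-1.7 -4.6  7.4] turn [ 0.03 -0.29 -0.31]
```

Emit:
servo_tool(series="-0.4 0 0 0 0 0 0; -0.4 0 0 0 0 0 0; -0.4 0 0 0 0 0 0; -0.4 0 0 0 0 0 0")

```text
time_s: 2.15
eef_pos: [0.4832, -0.2706, 0.041]
eef_rot: [0.001, 0.981, -0.191, 0.002]
wrist_force: [1.0, 0.2, 0.7]
opening: 0.696
grasp_force: 0.0
```

```bash
python3 - <<'E'
from h import *
go(.4835,-.2663,.034,-21.8)
E
```

```text
t 2.15 pos [ 0.4832 -0.2706  0.041 ] F [0.96 0.25 0.69] T [-0.05  0.    0.01] open 0.696 grip 0.0 q6 1.23
shift mm [-1.4 -4.1  7. ] turn [ 0.02 -0.26 -0.28]
```

Emit:
servo_tool(series="-0.4 -.0014 -.0041 0 0 -.2 -.3; -0.4 -.0014 -.0041 0 0 -.2 -.3; -0.4 -.0014 -.0041 .003 0 -.2 -.3; -0.4 -.0014 -.0041 .006 0 -.2 -.3; -0.4 -.0014 -.0041 .006 0 -.2 -.3;  -0.4 -.0014 -.0041 .006 0 -.2 -.3; -0.4 -.0014 -.0041 .006 0 -.2 -.3; -0.4 -.0014 -.0041 .006 0 -.2 -.3")

```text
time_s: 2.82
eef_pos: [0.4831, -0.2661, 0.0343]
eef_rot: [0.0, 0.982, -0.189, -0.0]
wrist_force: [-0.3, 0.5, 0.5]
opening: 0.7
grasp_force: 0.0
```

```bash
python3 - <<'E'
from h import *
go(.4835,-.2663,.034,-21.8)
c=ctrl.camera('wrist'); cv2.imwrite('pics/w2.png',c['img'][...,::-1])
E
```

```text
t 2.8167 pos [ 0.4831 -0.2661  0.0343] F [-0.31  0.52  0.46] T [0.03 0.02 0.01] open 0.7 grip 0.0 q6 1.23
shift mm [0.4 0.  0.3] turn [0.   0.   0.01]
```

View pics/w2.png

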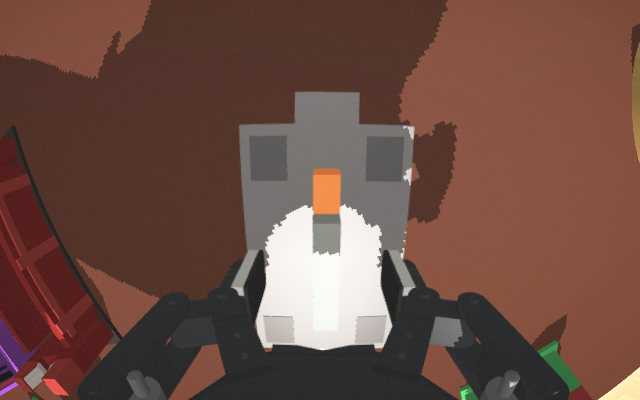

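The rib (327,250) sits centred and square between the pads, so I'll close on it and lift.

Emit:
servo_tool(series="1 0 0 0 0 0 0; 1 0 0 0 0 0 0; 1 0 0 0 0 0 0; 1 0 0 0 0 0 0; 1 0 0 0 0 0 0; 1 0 0 0 0 0 0; 1 0 0 0 0 0 0; 1 0 0 0 0 0 0; 1 0 0 -.02 0 0 0; 1 0 0 -.05 0 0 0; 1 0 0 -.08 0 0 0; 1 0 0 -.08 0 0 0")

```text
time_s: 3.87
eef_pos: [0.4858, -0.2682, 0.1197]
eef_rot: [0.002, 0.982, -0.189, 0.004]
wrist_force: [2.0, -0.1, -1.2]
opening: 0.129
grasp_force: 59.8
```

```bash
python3 - <<'E'
from h import *
go(.556,-.0397,.115,-0.6)
E
```

```text
t 3.8667 pos [ 0.4858 -0.2682  0.1197] F [ 2.05 -0.11 -1.17] T [-0.04 -0.06 -0.02] open 0.129 grip 59.8 q6 1.23
shift mm [ -19.6 -238.2    3.8] turn [  0.25  -0.44 -21.18]
```

Emit:
servo_tool(series="1 0 -.01 -.01 0 0 -3; 1 -.002 -.035 -.025 0 0 -7; 1 -.004 -.07 -.025 0 0 -12; 1 -.006 -.105 -.025 0 0 -16; 1 -.01 -.14 -.025 0 0 -21.2; 1 -.014 -.17 -.025 0 0 -21.2; 1 -.018 -.20 -.025 0 0 -21.2; 1 -.02 -.225 -.025 0 0 -21.2; 1 -.0196 -.238 -.025 0 0 -21.2; 1 -.0196 -.238 -.025 0 0 -21.2; 1 -.0196 -.238 -.025 0 0 -21.2; 1 -.0196 -.238 -.025 0 0 -21.2")

```text
time_s: 4.87
eef_pos: [0.5529, -0.0386, 0.1388]
eef_rot: [0.0, 1.0, -0.005, -0.0]
wrist_force: [-0.0, -0.1, -2.5]
opening: 0.126
grasp_force: 59.7
```

Emit:
servo_tool(series="1 0 0 0 0 0 0; 1 0 0 0 0 0 0; 1 0 0 0 0 0 0; 1 0 0 0 0 0 0")

```text
time_s: 5.2
eef_pos: [0.5532, -0.0385, 0.1393]
eef_rot: [0.0, 1.0, -0.006, -0.0]
wrist_force: [0.6, -0.5, -1.1]
opening: 0.127
grasp_force: 59.7
```

```bash
cat >> h.py <<'E'
def wcloud(c,o):
    h,w=c['z_map'].shape; f=h/2/np.tan(np.radians(c['fovy'])/2)
    u,v=np.meshgrid(np.arange(w)-c['cx'],np.arange(h)-c['cy']); r=np.hypot(u,v)+1e-9; z=c['z_map']
    t=np.tan(r/f); P=np.stack([u/r*t*z,v/r*t*z,z],-1); T=np.array(c['T_tool_cam'])
    P=P@T[:3,:3].T+T[:3,3]; P[z==0]=np.nan
    q=o['eef_rot']; return P, R.from_quat([q[1],q[2],q[3],q[0]]).apply(P.reshape(-1,3)).reshape(P.shape)+o['eef_pos']
E
python3 - <<'E'
from h import *
o=ctrl.get_obs(); go(.556,-.0397,.14,-0.6)
c=ctrl.camera('wrist'); P,W=wcloud(c,o); np.savez('w3.npz',img=c['img'],P=P,W=W); cv2.imwrite('pics/w3.png',c['img'][...,::-1])
c=ctrl.camera('top');  np.savez('top3.npz',img=c['img'],W=cloud(c)); 
c=ctrl.camera('scene');  np.savez('scene3.npz',img=c['img'],W=cloud(c)); 
E
```

```text
t 5.2 pos [ 0.5532 -0.0385  0.1393] F [ 0.55 -0.49 -1.12] T [-0.03  0.01  0.01] open 0.127 grip 59.7 q6 1.3
shift mm [ 2.9  1.2 -0.7] turn [ 0.    0.   -0.05]
```

View pics/w3.png

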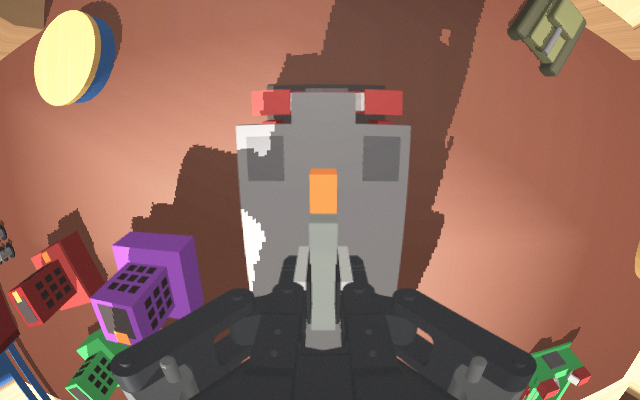

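```bash
python3 - <<'E'
from h import *
d=np.load('w3.npz'); P,W=d['P'],d['W']; hsv=cv2.cvtColor(d['img'],cv2.COLOR_RGB2HSV).astype(int); H,S=hsv[...,0],hsv[...,1]
p=lambda a:np.round(np.percentile(a,[0,2,10,50,90,98,100])*1000,1)
red=((H<8)|(H>172))&(S>140); sub=np.zeros_like(red); sub[80:125,245:410]=1
m=red&sub&(abs(W[...,2]-.0715)<.004)
print('post z',p(W[m][:,2]),m.sum())
for s in (1,-1):
    k=W[m]; k=k[s*(k[:,1]+.0397)>0]; print('post x',p(k[:,0]),'y',p(k[:,1]))
# deck
g=(S<60)&np.isfinite(P[...,2]); sub[:]=0; sub[85:260,225:420]=1; m=g&sub&(abs(W[...,2]-.111)<.006)
k=P[m]; print('plate toolx',p(k[:,0]),'y',p(k[:,1]),'z',p(k[:,2]))
k2=k[k[:,0]<.066]; print('rect'); r=cv2.minAreaRect((k2[:,:2]*1000).astype(np.float32)); print(r)
A=np.c_[k2[:,:2],np.ones(len(k2))]; print('plane',np.linalg.lstsq(A,k2[:,2],rcond=None)[0].round(4))
e=k[(abs(k[:,1])<.012)]; print('ear y all', p(k[k[:,0]>.071][:,1]))
for n in('top','scene'):
    d=np.load(n+'3.npz'); W=d['W'];hsv=cv2.cvtColor(d['img'],cv2.COLOR_RGB2HSV).astype(int); S=hsv[...,1]
    box=(abs(W[...,0]-.556)<.1)&(abs(W[...,1]+.04)<.06)
    q=W[box&(abs(W[...,2]-.112)<.005)&(S<60)]; print(n,'plate',len(q),'x',p(q[:,0]),'y',p(q[:,1]),np.median(q[:,2]))
    q=W[box&(abs(W[...,2]-.0715)<.004)&(S>140)]
    for a,b in ((.45,.54),(.57,.66)):
        t=q[(q[:,0]>a)&(q[:,0]<b)]; 
        if len(t): print('  posts',len(t),p(t[:,0]),p(t[:,1]))
d=np.load('top0.npz');
for n in('top','scene'):
    W=np.load(n+'0.npz')['W'];q=W[(abs(W[...,0]-.556)<.1)&(abs(W[...,1]+.04)<.06)&(abs(W[...,2]-.0715)<.004)]
    for a,b in ((.45,.54),(.57,.66)):
        t=q[(q[:,0]>a)&(q[:,0]<b)]; print(n,'  posts0',len(t),p(t[:,0]),p(t[:,1]))
E
```

```text
post z [69.1 70.2 70.7 71.6 72.4 72.9 74. ] 1564
post x [626.5 626.7 627.8 633.4 639.4 640.5 640.9] y [-19.5 -18.8 -17.5 -11.   -4.4  -2.7  -1.1]
post x [625.8 626.2 627.3 633.3 639.1 640.3 640.7] y [-86.4 -85.5 -83.7 -74.5 -65.4 -63.6 -62.9]
plate toolx [-2.6  1.1  9.9 43.8 68.7 80.6 83.8] y [-42.9 -40.9 -34.1  -0.6  32.9  39.6  41.6] z [22.3 27.5 28.  28.8 29.6 30.1 34.2]
rect
((31.727336883544922, -0.6412696838378906), (68.53990173339844, 84.56595611572266), 0.013579122722148895)
plane [-0.0029  0.0007  0.0289]
ear y all [-15.7 -15.  -12.6  -0.6  11.1  13.7  14.4]
top plate 827 x [483.1 486.  492.8 515.  538.4 546.4 550. ] y [-77.1 -76.6 -70.1 -37.7  -3.1   3.8   5.8] 0.11026306184289625
  posts 21 [478.2 478.2 480.4 483.2 485.4 485.4 485.4] [-80.3 -80.2 -77.9 -73.2 -65.8 -64.3 -63.4]
scene plate 1327 x [470.2 477.  491.9 573.  619.6 633.  638.2] y [-80.1 -77.5 -68.  -24.5   0.1   4.4   6.1] 0.11110164308108905
  posts 44 [470.6 471.6 473.  480.4 486.7 487.3 487.3] [-12.8 -11.7  -9.8  -2.6   3.7   5.9   6.1]
  posts 104 [626.  627.6 629.  635.  640.9 641.6 641.9] [-87.4 -85.9 -82.1 -16.3  -0.    3.3   4.6]
top   posts0 134 [471.  471.6 473.2 479.1 485.2 486.5 486.7] [-82.8 -82.6 -78.  -19.3   1.    3.6   5.8]
top   posts0 139 [625.5 625.8 627.  633.5 640.5 641.5 642.3] [-84.1 -83.6 -79.4 -20.    0.1   4.4   4.5]
scene   posts0 120 [471.3 471.8 473.2 479.2 485.8 486.6 487.3] [-85.4 -83.7 -79.8 -58.1   1.    4.3   5.3]
scene   posts0 137 [625.8 626.7 628.3 634.1 640.6 641.6 641.8] [-85.8 -84.9 -80.9 -20.4  -0.2   4.2   5. ]
```

Emit:
servo_tool(series="1 .0024 .0034 0 0 0 0; 1 .0024 .0034 .006 0 0 0; 1 .0024 .0034 .014 0 0 0; 1 .0024 .0034 .022 0 0 0; 1 .0024 .0034 .026 0 0 0; 1 .0024 .0034 .026 0 0 0; 1 .0024 .0034 .026 0 0 0; 1 .0024 .0034 .026 0 0 0; 1 .0024 .0034 .026 0 0 0")

```text
time_s: 6.1
eef_pos: [0.5559, -0.0413, 0.1136]
eef_rot: [0.0, 1.0, -0.005, 0.0]
wrist_force: [-0.2, -0.2, -2.0]
opening: 0.124
grasp_force: 59.7
```

```bash
python3 - <<'E'
from h import *
go(.5556,-.0419,.099,-0.5)
E
```

```text
t 6.1 pos [ 0.5559 -0.0413  0.1136] F [-0.2  -0.19 -2.03] T [-0.01  0.02 -0.02] open 0.124 grip 59.7 q6 1.29
shift mm [-0.3  0.6 14.6] turn [ 0.01 -0.04 -0.09]
```

Next I'll lower slowly past the post tops, to an underside height of about 66 mm, and watch the force.

Emit:
servo_tool(series="1 -.0002 .0005 .002 0 0 0; 1 -.0002 .0005 .004 0 0 0; 1 -.0002 .0005 .006 0 0 0; 1 -.0002 .0005 .0075 0 0 0; 1 -.0002 .0005 .009 0 0 0; 1 -.0002 .0005 .0105 0 0 0; 1 -.0002 .0005 .012 0 0 0; 1 -.0002 .0005 .012 0 0 0")

```text
time_s: 6.77
eef_pos: [0.5552, -0.0416, 0.1009]
eef_rot: [-0.0, 1.0, -0.005, -0.0]
wrist_force: [0.3, 1.4, -1.8]
opening: 0.127
grasp_force: 59.7
```

It has dropped between the posts: the underside is near 66 mm and there is no force. Now I'll press gently.

Emit:
servo_tool(series="1 0 0 .002 0 0 0; 1 0 0 .004 0 0 0; 1 0 0 .006 0 0 0; 1 0 0 .007 0 0 0; 1 0 0 .008 0 0 0; 1 0 0 .009 0 0 0; 1 0 0 .01 0 0 0")

```text
time_s: 7.35
eef_pos: [0.5562, -0.0418, 0.0924]
eef_rot: [0.0, 1.0, -0.005, 0.001]
wrist_force: [-1.2, 0.3, 7.2]
opening: 0.129
grasp_force: 61.2
```

Emit:
servo_tool(series="1 0 0 .001 0 0 0; 1 0 0 .002 0 0 0; 1 0 0 .003 0 0 0; 1 0 0 .004 0 0 0; 1 0 0 .005 0 0 0; 1 0 0 .006 0 0 0")

```text
time_s: 7.85
eef_pos: [0.5567, -0.0419, 0.0866]
eef_rot: [0.0, 1.0, -0.005, 0.002]
wrist_force: [1.3, 1.3, 3.8]
opening: 0.13
grasp_force: 60.7
```

Emit:
servo_tool(series="1 0 0 .001 0 0 0; 1 0 0 .002 0 0 0; 1 0 0 .003 0 0 0; 1 0 0 .004 0 0 0; 1 0 0 .005 0 0 0; 1 0 0 .006 0 0 0; 1 0 0 .0065 0 0 0; 1 0 0 .0065 0 0 0")

```text
time_s: 8.52
eef_pos: [0.5544, -0.0415, 0.0785]
eef_rot: [-0.0, 1.0, -0.005, -0.001]
wrist_force: [-3.3, 1.0, 6.6]
opening: 0.127
grasp_force: 60.9
```

Emit:
servo_tool(series="1 0 0 .0005 0 0 0; 1 0 0 .001 0 0 0; 1 0 0 .0015 0 0 0; 1 0 0 .002 0 0 0; 1 0 0 .002 0 0 0")

```text
time_s: 8.93
eef_pos: [0.5545, -0.0415, 0.0785]
eef_rot: [-0.0, 1.0, -0.005, -0.001]
wrist_force: [-10.5, 2.8, 23.1]
opening: 0.126
grasp_force: 63.4
```

```bash
python3 - <<'E'
from h import *
go(.5556,-.0419,.079,-0.5)
E
```

```text
t 8.9333 pos [ 0.5545 -0.0415  0.0785] F [-10.48   2.82  23.1 ] T [0.4  1.62 0.01] open 0.126 grip 63.4 q6 1.29
shift mm [ 1.1  0.4 -0.5] turn [-0.02  0.16 -0.07]
```

It is against a rigid stop at the home height. I'll relieve the press, release and rise.

Emit:
servo_tool(series="1 0 0 -.001 0 0 0; 1 0 0 -.0025 0 0 0; -0.3 0 0 -.0025 0 0 0; -0.3 0 0 -.0025 0 0 0; -0.3 0 0 -.0025 0 0 0; -0.3 0 0 -.0025 0 0 0; -0.3 0 0 -.01 0 0 0; -0.6 0 0 -.03 0 0 0; -0.6 0 0 -.06 0 0 0; -0.8 0 0 -.09 0 0 0; -1 0 0 -.12 0 0 0; -1 0 0 -.13 0 0 0")

```text
time_s: 9.93
eef_pos: [0.5577, -0.0423, 0.2124]
eef_rot: [0.001, 1.0, -0.005, 0.004]
wrist_force: [0.7, -0.2, 0.5]
opening: 0.999
grasp_force: 0.0
```

```bash
python3 - <<'E'
from h import *
o=ctrl.get_obs(); go(.470,.2717,.20,19.4)
c=ctrl.camera('wrist'); P,W=wcloud(c,o); np.savez('w4.npz',img=c['img'],P=P,W=W); cv2.imwrite('pics/w4.png',c['img'][...,::-1])
hsv=cv2.cvtColor(c['img'],cv2.COLOR_RGB2HSV).astype(int); S=hsv[...,1]
box=(abs(W[...,0]-.556)<.09)&(abs(W[...,1]+.042)<.045)&(S<70)
q=W[box&(abs(W[...,2]-.050)<.006)]; A=np.c_[q[:,:2]-[.556,-.042],np.ones(len(q))]; print('plate plane',np.linalg.lstsq(A,q[:,2],rcond=None)[0].round(4),len(q))
print(np.percentile(q,[0,2,50,98,100],axis=0).round(4).tolist())
r=W[box&(abs(W[...,2]-.076)<.005)&(abs(W[...,1]+.042)<.012)]; print('rib',len(r),cv2.minAreaRect((r[:,:2]*1000).astype(np.float32)),np.median(r[:,2]))
E
```

```text
t 9.9333 pos [ 0.5577 -0.0423  0.2124] F [ 0.75 -0.16  0.49] T [-0.04 -0.06 -0.01] open 0.999 grip 0.0 q6 1.29
shift mm [ -91.  -313.1   11.1] turn [  0.19  -0.4  -19.98]
plate plane [-0.0019  0.0013  0.0498] 11745
[[0.4713, -0.0833, 0.044], [0.4821, -0.0809, 0.0483], [0.5619, -0.0409, 0.0498], [0.6309, -0.0005, 0.0514], [0.6396, 0.0025, 0.056]]
rib 897 ((554.7781982421875, -40.48774719238281), (11.437784194946289, 58.106239318847656), 89.66807556152344) 0.07569411337989909
```

View pics/w4.png

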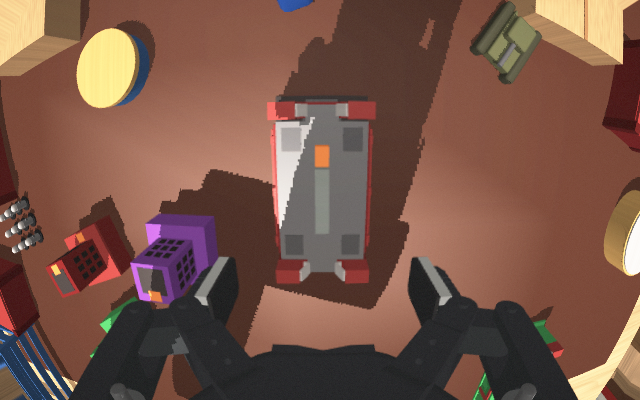

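The deck is flat, with its plate top at 49.8 mm, and lies under both clip pairs (pixels 322,105 and 322,270). The key is at (322,156). On to the red tower.

Emit:
servo_tool(series="-1 -.005 -.03 0 0 0 -4; -1 -.015 -.065 0 0 0 -8; -1 -.026 -.1 0 0 0 -12; -1 -.037 -.135 0 0 0 -16; -1 -.048 -.17 0 0 0 -20; -1 -.059 -.205 0 0 0 -20; -1 -.07 -.24 0 0 0 -20; -1 -.08 -.275 0 0 0 -20; -1 -.088 -.3 0 0 0 -20; -1 -.091 -.313 .01 0 0 -20; -1 -.091 -.313 .01 0 0 -20; -1 -.091 -.313 .01 0 0 -20")

```text
time_s: 10.98
eef_pos: [0.4664, 0.2724, 0.1952]
eef_rot: [0.0, 0.986, 0.17, -0.002]
wrist_force: [0.4, -0.3, -0.6]
opening: 0.999
grasp_force: 0.0
```

Emit:
servo_tool(series="-1 0 0 0 0 0 0; -1 0 0 0 0 0 0; -1 0 0 0 0 0 0")

```text
time_s: 11.23
eef_pos: [0.4682, 0.2712, 0.197]
eef_rot: [0.0, 0.986, 0.168, 0.0]
wrist_force: [0.3, -1.4, 0.7]
opening: 1.002
grasp_force: 0.0
```

```bash
python3 - <<'E'
from h import *
o=ctrl.get_obs(); go(.470,.2717,.082,19.4)
c=ctrl.camera('wrist'); P,W=wcloud(c,o); np.savez('w5.npz',img=c['img'],P=P,W=W); cv2.imwrite('pics/w5.png',c['img'][...,::-1])
box=(abs(W[...,0]-.47)<.045)&(abs(W[...,1]-.2717)<.045)
for l,h in((.03,.042),(.094,.106)):
    r=W[box&(W[...,2]>l)&(W[...,2]<h)]; print(len(r),cv2.minAreaRect((r[:,:2]*1000).astype(np.float32)))
    r=P[box&(W[...,2]>l)&(W[...,2]<h)]; print(' tool',len(r),cv2.minAreaRect((r[:,:2]*1000).astype(np.float32)))
E
```

```text
t 11.2333 pos [0.4682 0.2712 0.197 ] F [ 0.32 -1.38  0.71] T [ 0.01 -0.01 -0.01] open 1.002 grip 0.0 q6 1.54
shift mm [1.80e+00 1.00e-01 1.15e+02] turn [ 0.01 -0.02 -0.09]
2843 ((469.7922058105469, 271.66015625), (76.31416320800781, 76.56427001953125), 18.993743896484375)
 tool 2843 ((1.5580520629882812, 0.08011245727539062), (76.31391906738281, 76.56420135498047), 0.31952977180480957)
3467 ((469.63421630859375, 271.61688232421875), (44.69351577758789, 44.35680389404297), 18.98002052307129)
 tool 3467 ((1.4115829467773438, 0.07938957214355469), (44.69355773925781, 44.356773376464844), 0.33306849002838135)
```

View pics/w5.png

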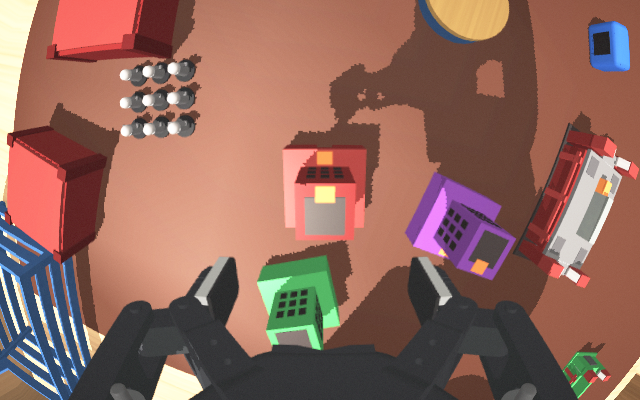

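The red tower (323,195) is squared to the tool, with its orange marks and notch toward tool +x. The green and purple look-alikes are clear of the fingers, so I'll descend.

Emit:
servo_tool(series="-1 .0016 .0001 .02 0 0 .3; -1 .0016 .0001 .055 0 0 .3; -1 .0016 .0001 .09 0 0 .3; -1 .0016 .0001 .11 0 0 .3; -1 .0016 .0001 .115 0 0 .3; -1 .0016 .0001 .115 0 0 .3; -1 .0016 .0001 .115 0 0 .3; -1 .0016 .0001 .115 0 0 .3; -1 .0016 .0001 .115 0 0 .3")

```text
time_s: 12.03
eef_pos: [0.4707, 0.2731, 0.0838]
eef_rot: [-0.0, 0.986, 0.166, 0.002]
wrist_force: [-0.3, -0.2, -0.1]
opening: 1.003
grasp_force: 0.0
```

Emit:
servo_tool(series="1 0 0 0 0 0 0; 1 0 0 0 0 0 0; 1 0 0 0 0 0 0; 1 0 0 0 0 0 0; 1 0 0 0 0 0 0; 1 0 0 0 0 0 0; 1 0 0 0 0 0 0")

```text
time_s: 12.62
eef_pos: [0.4696, 0.2727, 0.0824]
eef_rot: [0.0, 0.986, 0.166, 0.0]
wrist_force: [-1.5, -2.5, 6.9]
opening: 0.512
grasp_force: 61.0
```

```bash
python3 - <<'E'
from h import *
go(.470,.2717,.082,19.4)
E
```

```text
t 12.6167 pos [0.4696 0.2727 0.0824] F [-1.47 -2.46  6.87] T [-0.04  0.22  0.06] open 0.512 grip 61.0 q6 1.54
shift mm [0.1 1.1 0.4] turn [ 0.01 -0.04 -0.29]
```

Gripped. I'll lift it straight up to clear the purple tower.

Emit:
servo_tool(series="1 0 0 -.01 0 0 0; 1 0 0 -.035 0 0 0; 1 0 0 -.07 0 0 0; 1 0 0 -.1 0 0 0; 1 0 0 -.125 0 0 0; 1 0 0 -.14 0 0 0; 1 0 0 -.14 0 0 0; 1 0 0 -.14 0 0 0")

```text
time_s: 13.28
eef_pos: [0.4693, 0.2728, 0.2222]
eef_rot: [-0.0, 0.986, 0.166, 0.001]
wrist_force: [-0.8, 0.1, -2.5]
opening: 0.506
grasp_force: 61.5
```

```bash
python3 - <<'E'
from h import *
go(.5546,-.0413,.215,-0.4)
E
```

```text
t 13.2833 pos [0.4693 0.2728 0.2222] F [-0.76  0.06 -2.46] T [-0.    0.02 -0.05] open 0.506 grip 61.5 q6 1.54
shift mm [-22.2 324.7   7.2] turn [-0.02 -0.07 19.52]
```

Emit:
servo_tool(series="1 0 .015 0 0 0 2; 1 -.002 .045 0 0 0 5; 1 -.004 .08 0 0 0 8; 1 -.006 .115 0 0 0 11; 1 -.008 .15 0 0 0 14; 1 -.011 .185 0 0 0 17; 1 -.014 .22 0 0 0 19.5; 1 -.017 .255 0 0 0 19.5; 1 -.02 .285 0 0 0 19.5; 1 -.022 .31 0 0 0 19.5; 1 -.022 .3247 0 0 0 19.5; 1 -.022 .3247 0 0 0 19.5")

```text
time_s: 14.28
eef_pos: [0.5545, -0.0438, 0.2198]
eef_rot: [-0.0, 1.0, -0.005, -0.001]
wrist_force: [-0.0, 0.8, -1.6]
opening: 0.504
grasp_force: 61.7
```

Emit:
servo_tool(series="1 0 0 0 0 0 0; 1 0 0 0 0 0 0; 1 0 0 .02 0 0 0; 1 0 0 .04 0 0 0; 1 0 0 .05 0 0 0; 1 0 0 .05 0 0 0; 1 0 0 .05 0 0 0; 1 0 0 .05 0 0 0")

```text
time_s: 14.95
eef_pos: [0.5553, -0.0409, 0.1728]
eef_rot: [0.0, 1.0, -0.003, 0.001]
wrist_force: [0.4, 0.1, -1.3]
opening: 0.505
grasp_force: 61.8
```

```bash
python3 - <<'E'
from h import *
o=ctrl.get_obs(); go(.5546,-.0413,.14,-0.4)
c=ctrl.camera('wrist'); P,W=wcloud(c,o); cv2.imwrite('pics/w6.png',c['img'][...,::-1])
box=(abs(P[...,0])<.06)&(abs(P[...,1])<.06)
for l,h in((.04,.052),(-.024,-.012)):
    r=P[box&(P[...,2]>l)&(P[...,2]<h)]; print(len(r),np.percentile(r,[1,99],axis=0).round(4).tolist() if len(r) else '')
E
```

```text
t 14.95 pos [ 0.5553 -0.0409  0.1728] F [ 0.38  0.13 -1.25] T [ 0.04 -0.03 -0.01] open 0.505 grip 61.8 q6 1.29
shift mm [-0.7  0.4 32.8] turn [ 0.02 -0.07  0.06]
5844 [[-0.0045, -0.038, 0.0408], [0.0373, 0.037, 0.0502]]
11167 [[-0.0201, -0.0398, -0.0235], [0.0217, 0.0387, -0.0127]]
```

View pics/w6.png

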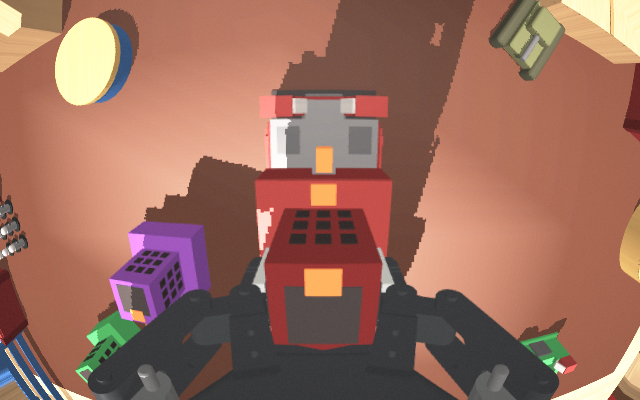

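The tower hangs straight over the deck, and the notch and foot mark (324,195) line up with the key (324,158). I'll lower it slowly.

Emit:
servo_tool(series="1 -.0005 .0004 .004 0 0 0; 1 -.0005 .0004 .009 0 0 0; 1 -.0005 .0004 .014 0 0 0; 1 -.0005 .0004 .019 0 0 0; 1 -.0005 .0004 .022 0 0 0; 1 -.0005 .0004 .024 0 0 0; 1 -.0005 .0004 .026 0 0 0; 1 -.0005 .0004 .028 0 0 0; 1 -.0005 .0004 .03 0 0 0; 1 -.0005 .0004 .032 0 0 0; 1 -.0005 .0004 .032 0 0 0")

```text
time_s: 15.92
eef_pos: [0.554, -0.0417, 0.1394]
eef_rot: [-0.0, 1.0, -0.003, -0.0]
wrist_force: [0.5, -0.0, -1.2]
opening: 0.508
grasp_force: 61.8
```

Its bottom is at about 57 mm, past the key top, with no contact force. Continuing to seat it.

Emit:
servo_tool(series="1 0 0 .0015 0 0 0; 1 0 0 .003 0 0 0; 1 0 0 .0045 0 0 0; 1 0 0 .0055 0 0 0; 1 0 0 .0065 0 0 0; 1 0 0 .0072 0 0 0; 1 0 0 .0078 0 0 0; 1 0 0 .0078 0 0 0")

```text
time_s: 16.58
eef_pos: [0.5542, -0.0418, 0.1324]
eef_rot: [0.0, 1.0, -0.003, -0.0]
wrist_force: [-2.7, 0.1, 3.4]
opening: 0.509
grasp_force: 62.1
```

Contact at the seat height. Release and retreat.

Emit:
servo_tool(series="1 0 0 0 0 0 0; 0.3 0 0 0 0 0 0; -0.3 0 0 0 0 0 0; -1 0 0 0 0 0 0; -1 0 0 0 0 0 0; -1 0 0 0 0 0 0; -1 0 0 -.01 0 0 0; -1 0 0 -.03 0 0 0; -1 0 0 -.06 0 0 0; -1 0 0 -.09 0 0 0; -1 0 0 -.11 0 0 0; -1 0 0 -.11 0 0 0")

```text
time_s: 17.58
eef_pos: [0.557, -0.0425, 0.2484]
eef_rot: [0.001, 1.0, -0.003, 0.005]
wrist_force: [1.0, -0.4, 0.2]
opening: 1.0
grasp_force: 0.0
```

```bash
python3 - <<'E'
from h import *
o=ctrl.get_obs(); go(.5546,-.0413,.24,-0.4)
c=ctrl.camera('wrist'); P,W=wcloud(c,o); cv2.imwrite('pics/w7.png',c['img'][...,::-1])
box=(abs(W[...,0]-.5546)<.05)&(abs(W[...,1]+.041)<.05)
for l,h in((.078,.095),(.14,.156)):
    r=W[box&(W[...,2]>l)&(W[...,2]<h)]; A=np.c_[r[:,:2]-[.5546,-.041],np.ones(len(r))]; print(len(r),np.linalg.lstsq(A,r[:,2],rcond=None)[0].round(4),np.median(r[:,2]),cv2.minAreaRect((r[:,:2]*1000).astype(np.float32)))
E
```

```text
t 17.5833 pos [ 0.557  -0.0425  0.2484] F [ 0.99 -0.39  0.2 ] T [-0.03 -0.   -0.01] open 1.0 grip 0.0 q6 1.29
shift mm [-2.5 -1.2  8.4] turn [ 0.16 -0.55  0.02]
2875 [-0.0067  0.0001  0.0858] 0.08573715943346619 ((554.126220703125, -41.35389709472656), (76.81974792480469, 75.93836212158203), 89.56182861328125)
3446 [-0.0313  0.0003  0.1497] 0.14994083066214026 ((553.6485595703125, -41.4368896484375), (44.28385543823242, 45.07136154174805), 89.55538940429688)
```

View pics/w7.png

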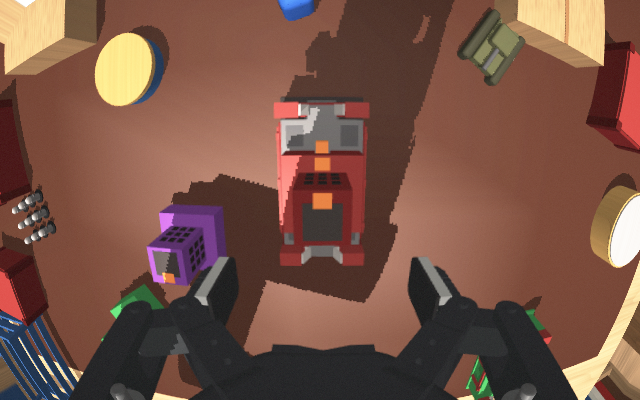

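The tower sits flat: foot top at 85.8 mm, shaft top at 149.9 mm, with the key emerging from the notch at (322,147). Settle, then hand in.

Emit:
servo_tool(series="-1 0 0 0 0 0 0; -1 0 0 0 0 0 0; -1 0 0 0 0 0 0; -1 0 0 0 0 0 0; -1 0 0 0 0 0 0; -1 0 0 0 0 0 0")

```text
time_s: 18.13
eef_pos: [0.5539, -0.0417, 0.2413]
eef_rot: [-0.0, 1.0, -0.003, -0.001]
wrist_force: [0.2, -0.2, 0.3]
opening: 0.998
grasp_force: 0.0
```

```bash
python3 -c "
from bench import ctrl
print(ctrl.hand_in())"
```

```text
the job is handed in; nothing more can be done
None
```

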